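# Dispense one screw cap and slide it into the rest

### The arm

A 7-joint arm with a two-finger parallel gripper is mounted at the origin on a cart in front of the work surface, level with it; the furniture and walls round the work are solid. World frame = base frame: x ahead of the robot, y to its left, z up, the work surface at z = 0. Lengths are in m, angles in degrees, forces in N, time in s.
With the tool pointing down it reaches from about 0.4 to 0.875 m from the base axis. Payload 6.5 kg.
Tool frame: the origin (TCP) lies where the fingers leave the gripper's body, on its centre line; the fingertips stand 64 mm ahead of it and the grasp point (between the pads) lies 45 mm ahead of it (r.tip_reach is the distance from the TCP to the fingertips, in m); x points along the fingers, z is the direction in which the jaws open and shut, and the axes are right-handed (so a half turn about x gives the same grasp; the last joint's range is limited). The gripper opens to 88 mm and grips with 3 to 60 N. Pads are 18 mm wide; open, the fingers measure 123 mm over their backs; the gripper's body (75 mm by 187 mm) begins 45 mm behind the grasp point.
Start: joints at [-70.6, 30.733, -0.252, 88.115, 0.149, 61.152, -4.079], TCP at [0.256, 0.597, 0.303] pointing down, gripper open.
Joint ranges: [-154.64, 154.64], [-21.42, 123.67], [-72.66, 72.17], [13.99, 137.28], [-74.86, 254.86], [10.95, 109.41], [-158.01, 158.01]. Speed limits (degrees/s): [136.94, 136.94, 180, 180, 180, 180, 180].

### API

Orientations are given as a 3x3 rotation matrix whose columns are the frame's x, y, z axes.
In Python, from bench import sensors, eyes, r gives the robot as it stands.
- The arm moves only by the shell command python3 -m pendant 'ROWS' [OPENING] [FORCE]. ROWS is JSON, a list of rows, each an object with "travel": the shift along the tool's x, y, z in mm, a list of three; "rot": the turn, a rotation vector about the tool's x, y, z in units of 10 degrees (1.0 is 10 degrees), a list of three. In form: [{"travel": [tx, ty, tz], "rot": [wx, wy, wz]}, ...]. A call has 1 to 10 rows; each row shifts and turns the commanded pose from where the row before left it, along the tool's axes as they then stand; what a row does not reach is not made up. A row lasts 1/8 s, in which the tool goes at most 62.5 mm and 10.7 degrees, less where a joint would pass 70% of its speed; a pose out of reach is approached as far as the arm can. A call with a gripper value outside its range is refused whole. OPENING is the finger opening in mm, from 0 to 88.1, set as the call begins (- or left out, the last holds). The fingers move at their own pace and stop on an object; FORCE is the grip in N (left out, the last holds). Time passes only in rows, so rows that do not move let the fingers close. It gives the time, the measured TCP pose, the force and the opening at its end, in the units of the state.
- sensors.get_state(): the state, without advancing time (a new reading comes with each control period).
- eyes.capture(name): name is "side" or "top" or "wrist"; returns a dict with "frame" (400x640x3 uint8, blue, green, red), "fovy" (degrees; the focal length in pixels is half the picture's height over the tangent of half this angle, whatever the lens; pixels are square), "cx", "cy" (the principal point, pixels), "R" (3x3) and "t" (3): a world point X has camera coordinates R X + t; the wrist camera has in their place "mount" (4x4, takes a point from camera to tool coordinates, whose origin is the TCP and whose axes are the tool frame's). Camera axes: x right, y down, z forward; pixel columns grow to the right and rows downward; lengths in m; the calibration is good to about 2 mm. A picture is of the moment at which its call begins: read the wrist's pose just before it. There is no depth.
- r.finish_job(): hands the job in, once; it reports no verdict.
The state is a dict: "clock": time; "joint_positions": joint angles; "joint_vel": joint speeds; "tau": joint torques, N m; "tool_pos": TCP position; "eef_rot": TCP orientation; "wrist_force": force on the tool from outside, world axes, zero at the start; "torque": the same for the moment, N m; "finger_gap": finger opening in m.
Only numpy, scipy, OpenCV 4.12 (cv2) and the standard library are available. Lean on these libraries where they do the work, as an engineer would, in place of code of your own. Each camera call takes 0.05 s, during which the arm holds its last target.

### The job

Press the cap dispenser's plunger once, all the way down, and let it come back up, so that a single screw cap is pushed out onto the bench. Then push that cap across the bench with the fingertips, without picking it up, into either open end of the low H-shaped metal frame beside the dispenser, until the cap is wholly between the rails. The other caps stay in the dispenser, and the tape roll, vial and stopper stay where they are.

Things in the scene. Friction and masses are not known exactly. Their poses are not given: they have to be found in the camera images.
- dispenser: Cap dispenser, fixed to the bench. Origin: on the bench under the centre of its clear square magazine (43 x 43 mm outside with its corner posts, 51 mm high, open top), which holds a stack of three caps. x axis: from the magazine to the grey housing behind it (46 mm wide, 38 mm high, x = 20 to 107 mm; foot plate 70 mm wide); z up. Caps come out on the bench towards -x.
- outlet (a point): Point on the bench 55 mm in front of the dispenser's origin (its x = -55 mm): the centre of the lowest cap comes to within about 5 mm of it at the full stroke. The plunger drives a flat steel tongue (20 mm wide, top 12 mm over the bench) out of the magazine's front slot by 2.5 times its travel; let go, the tongue withdraws and the next cap drops. A second press ejects a second cap.
- plunger_top (a point): Centre of the top face of the plunger's round black knob (28 mm across), 72 mm behind the dispenser's origin (at x = +72 mm) and 72.5 mm above the bench when up; it moves straight down. Nothing taller stands within 80 mm of it; a tall black cabinet fills the space to the right, beyond y = -0.38 m from x = 0.54 m on: keep the arm clear of it.
- plunger (a joint): Plunger travel in m: 0 up, 0.022 fully down against a hard stop; spring, about 2.5 N at the start and 7 N at the bottom; returns by itself in under half a second.
- cap_0: The lowest of the three white ribbed screw caps in the magazine, the one that comes out first: a disc 30 mm across, 13 mm high, 12 to 17 g. Origin: centre of its underside, z up.
- cap_1: The middle cap of the stack, same shape; must stay in the dispenser.
- cap_2: The top cap of the stack, same shape; must stay in the dispenser.
- cap_rest: Low aluminium frame, H-shaped from above, no floor, fixed to the bench left or right of the outlet. Two rails along its y axis, 90 mm long, 4 mm thick, 14 mm high, 64 mm apart inside; a 6 mm stop as high joins them across the middle, leaving two pockets 42 mm deep, open to +y and to -y; either will do. Flat 3 mm lugs reach 47 mm from the centre along x. Origin: its centre, on the bench.
- tape_roll: Loose roll of tape lying flat, 68 mm across, 19 mm high, on the other side of the outlet from the cap rest. Origin: centre of its underside. Leave it alone.
- vial: Loose small capped glass vial, upright, 23 mm across, 48 mm high, to the left of the dispenser. Origin: centre of its underside. Leave it alone.
- stopper: Loose brown rubber stopper, upright, 26 mm across, 26 mm high, to the right of the dispenser. Origin: centre of its underside. Leave it alone.

How it is judged:
By the outcome, as a careful person would: the job done as asked, in the order asked, and still so for the second after the job is handed in, with the robot touching nothing.
It also fails if it takes over 64 s, if anything falls off the work surface, if the arm or the gripper's body presses on something with over 40 N, if the wrist force passes 120 N, or if a joint passes its speed limit or range.

## Working session

There is one attempt and no reset: what is moved stays moved. The work goes in short steps, Python scripts to look and compute and a shell command to move; the robot and the scene stay as the last step left them, time stands still between calls to the robot, and variables do not carry over. Pictures are saved under pics/ and viewed, and the job is handed in when it is done.

```bash
ls; mkdir -p pics
python3 - <<'E'
from bench import sensors, eyes, r
import cv2,json
s=sensors.get_state()
for k in s: print(k,s[k])
for n in("side","top","wrist"):
    c=eyes.capture(n); cv2.imwrite(f"pics/{n}0.png",c["frame"])
    print(n,{k:v for k,v in c.items() if k!="frame"})
E
```

```text
pics
clock 0.0
joint_positions [-70.59693202  30.77587347  -0.25487892  88.17010025   0.14919088
  61.15326567  -4.07960379]
joint_vel [ 0.0196819  -0.01259575  0.02848813 -0.0600242  -0.00744417 -0.03538002
  0.05770521]
tau [ 2.12938185e-04 -5.70988798e+01  9.90743749e-01 -2.51599860e+01
 -5.62673807e-02  1.80317840e-02  1.68400525e-04]
tool_pos [0.25582501 0.59698668 0.30186133]
eef_rot [[-5.62939027e-04 -9.19193942e-01  3.93804749e-01]
 [-1.63190564e-03  3.93805131e-01  9.19192502e-01]
 [-9.99998510e-01 -1.25202857e-04 -1.72172605e-03]]
wrist_force [0.98835155 0.32471484 0.43754747]
torque [-0.04143582  0.05797666  0.03335139]
finger_gap 0.08810466792172923
side {'fovy': 53.94731838065831, 'cx': 320.04860618348164, 'cy': 197.06529796923866, 'R': array([[-9.82921751e-01, -1.84022485e-01,  7.45635962e-04],
       [-8.40203650e-02,  4.45166860e-01, -8.91497081e-01],
       [ 1.63723576e-01, -8.76334520e-01, -4.53025826e-01]]), 't': array([0.60329064, 0.07827015, 0.88295241])}
top {'fovy': 42.80491379001384, 'cx': 307.56503319647965, 'cy': 199.30930574427146, 'R': array([[-0.02220573, -0.99969898, -0.01043308],
       [-0.99483833,  0.02312888, -0.09880156],
       [ 0.09901313,  0.00818526, -0.99505246]]), 't': array([0.10602745, 0.60407903, 1.0845959 ])}
wrist {'fovy': 62.39381742040909, 'cx': 315.83917413370375, 'cy': 192.6214439071475, 'mount': array([[ 1.03471104e-03, -2.69285911e-01,  9.63059722e-01,
        -8.13814266e-02],
       [ 9.62720055e-05, -9.63060206e-01, -2.69286150e-01,
         6.86864323e-02],
       [ 9.99999460e-01,  3.71349043e-04, -9.70564335e-04,
         4.79483638e-04],
       [ 0.00000000e+00,  0.00000000e+00,  0.00000000e+00,
         1.00000000e+00]])}
```

View pics/top0.png

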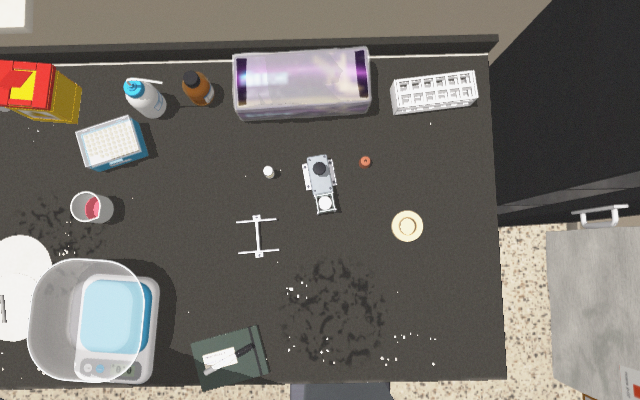

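View pics/side0.png

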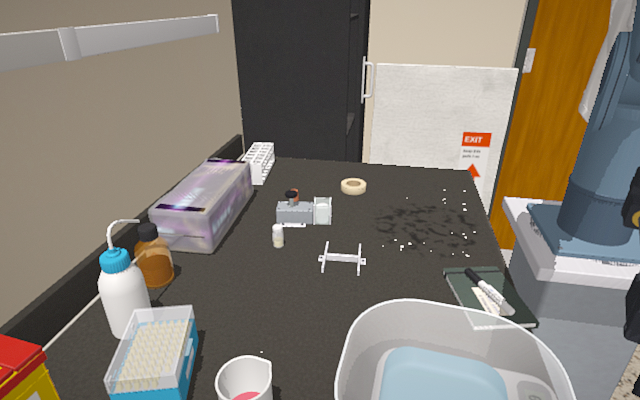

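Run:
```python
import cv2
a=cv2.imread("pics/top0.png")[140:270,225:435]; cv2.imwrite("pics/top0c.png",cv2.resize(a,None,fx=3.8,fy=3.8,interpolation=cv2.INTER_CUBIC))
a=cv2.imread("pics/side0.png")[165:285,255:415]; cv2.imwrite("pics/side0c.png",cv2.resize(a,None,fx=5,fy=5,interpolation=cv2.INTER_CUBIC))
```

```text
(no output)
```

View pics/top0c.png

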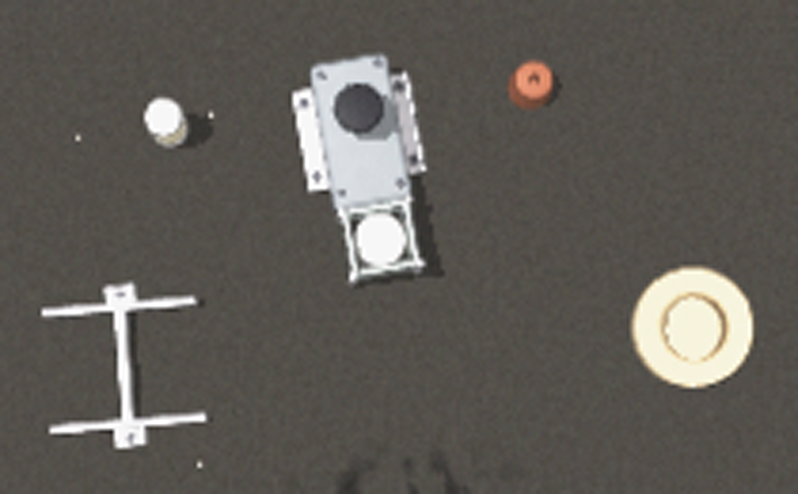

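View pics/side0c.png

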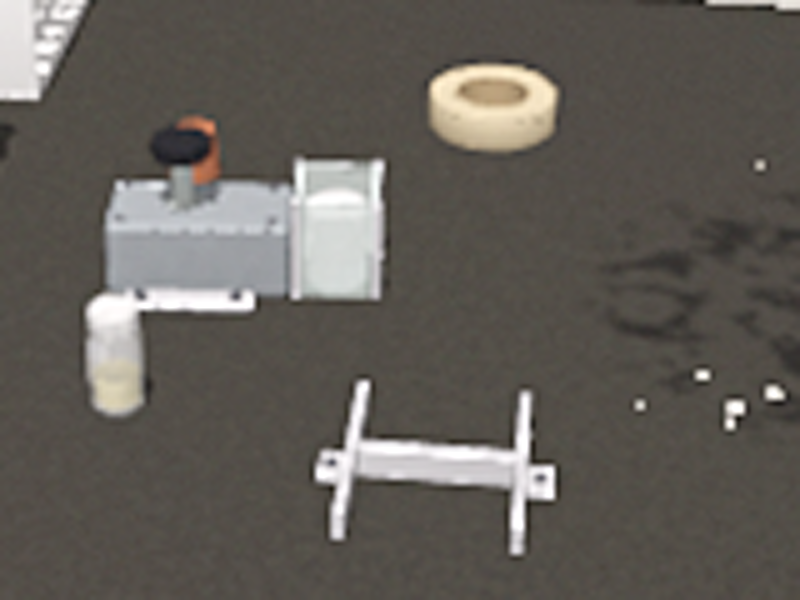

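```bash
cat > h.py <<'E'
import numpy as np
from bench import sensors, eyes, r
def cam(n):
    c=eyes.capture(n); return c
def ray(c,u,v,z,R=None,t=None):
    f=200/np.tan(np.radians(c["fovy"]/2))
    d=np.array([(u-c["cx"])/f,(v-c["cy"])/f,1.])
    if "R" in c: R=c["R"];t=c["t"]; o=-R.T@t; d=R.T@d
    else:
        P=c["pose"]; d=P[:3,:3]@d; o=P[:3,3]
    return o+d*(z-o[2])/d[2]
def wrist():
    s=sensors.get_state(); c=eyes.capture("wrist")
    T=np.eye(4);T[:3,:3]=s["eef_rot"];T[:3,3]=s["tool_pos"]
    c["pose"]=T@np.array(c["mount"]); return c
E
python3 - <<'E'
from h import *
c=cam("top")
P=dict(knob=(358,107,.0725),cap=(380,239,.039),m1=(341,211,.051),m2=(408,203,.051),m3=(353,278,.051),m4=(421,266,.051),
r1=(42,313,.014),r2=(197,300,.014),r3=(50,430,.014),r4=(205,417,.014),lug1=(120,290,.003),lug2=(131,441,.003),vial=(163,117,.048),stop=(534,80,.026),tape=(693,326,.019))
for k,(x,y,z) in P.items(): print(k,ray(c,(x+.5)/3.8-.5+225,(y+.5)/3.8-.5+140,z).round(4))
c=cam("side")
P=dict(knob=(180,146,.0725),r1=(336,538,.014),r2=(363,382,.014),r3=(517,553,.014),r4=(526,393,.014),m=(380,296,0.0),)
for k,(x,y,z) in P.items(): print(k,ray(c,(x+.5)/5-.5+255,(y+.5)/5-.5+165,z).round(4))
E
```

```text
knob [0.6686 0.0666 0.0725]
cap [0.5976 0.0554 0.039 ]
m1 [0.6129 0.0773 0.051 ]
m2 [0.6166 0.0394 0.051 ]
m3 [0.5748 0.0714 0.051 ]
m4 [0.5807 0.033  0.051 ]
r1 [0.5613 0.2524 0.014 ]
r2 [0.5668 0.1621 0.014 ]
r3 [0.4934 0.2484 0.014 ]
r4 [0.4989 0.1585 0.014 ]
lug1 [0.5744 0.2081 0.003 ]
lug2 [0.486  0.2027 0.003 ]
vial [0.6694 0.1774 0.048 ]
stop [ 0.6895 -0.0367  0.026 ]
tape [ 0.5449 -0.1243  0.019 ]
knob [0.667  0.0786 0.0725]
r1 [0.5596 0.2715 0.014 ]
r2 [0.5674 0.1662 0.014 ]
r3 [0.4926 0.2679 0.014 ]
r4 [0.4994 0.1618 0.014 ]
m [0.5753 0.0724 0.    ]
```

```bash
python3 -m pendant '[{"travel":[0,-18,-15],"rot":[0,0,0]},{"travel":[0,-37,-31],"rot":[0,0,0]},{"travel":[0,-37,-31],"rot":[0,0,0]},{"travel":[0,-37,-31],"rot":[0,0,0]},{"travel":[0,-37,-31],"rot":[0,0,0]},{"travel":[0,-37,-31],"rot":[0,0,0]},{"travel":[0,-37,-31],"rot":[0,0,0]},{"travel":[0,-37,-31],"rot":[0,0,0]},{"travel":[0,-30,-25],"rot":[0,0,0]},{"travel":[0,-15,-12],"rot":[0,0,0]}]' 0 20
cat > st.py <<'E'
from h import *
s=sensors.get_state()
print(s["clock"],s["tool_pos"].round(4),"\n",np.array(s["eef_rot"]).round(3),s["wrist_force"].round(2),s["finger_gap"],s["joint_positions"].round(0))
E
python3 st.py
```

```text
clock: 1.5
tool_pos: [0.447, 0.221, 0.3028]
eef_rot: [[0.0, -0.918, 0.397], [-0.0, 0.397, 0.918], [-1.0, -0.001, -0.0]]
wrist_force: [0.9, 0.1, 0.1]
finger_gap: 0.0001
1.5 [0.447  0.221  0.3028] 
 [[ 0.    -0.918  0.397]
 [-0.     0.397  0.918]
 [-1.    -0.001 -0.   ]] [0.88 0.08 0.12] 9.734978694880266e-05 [-38.  16.   7. 111.  -2.  53.  37.]
```

```bash
python3 -m pendant '[{"travel":[0,-30,-6],"rot":[0,0,0]},{"travel":[0,-30,-6],"rot":[0,0,0]},{"travel":[0,-30,-6],"rot":[0,0,0]},{"travel":[0,-30,-6],"rot":[0,0,0]},{"travel":[0,-20,-4],"rot":[0,0,0]},{"travel":[0,0,0],"rot":[0,0,0]}]'
python3 - <<'E'
from h import *
import cv2,pickle
c=wrist(); cv2.imwrite("pics/w1.png",c["frame"]); pickle.dump(c,open("w1.pkl","wb"))
E
```

```text
clock: 2.25
tool_pos: [0.5643, 0.1416, 0.3025]
eef_rot: [[0.0, -0.918, 0.396], [-0.0, 0.396, 0.918], [-1.0, -0.0, -0.0]]
wrist_force: [-0.3, -0.0, -0.6]
finger_gap: 0.0002
```

View pics/w1.png

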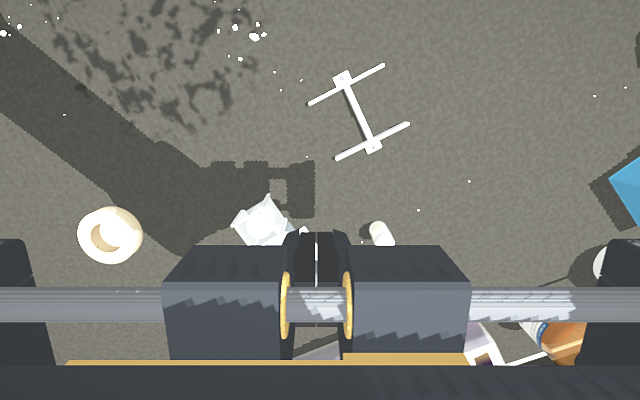

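Run:
```python
from h import *
import cv2,pickle
c=pickle.load(open("w1.pkl","rb"))
for p in [(308,104,.014),(384,66,.014),(336,158,.014),(409,125,.014),(109,232,.019)]: print(ray(c,*p).round(4))
cv2.imwrite("pics/w1c.png",cv2.resize(c["frame"][150:300,200:440],None,fx=3.3,fy=3.3,interpolation=cv2.INTER_CUBIC))
```

```text
[0.5015 0.1594 0.014 ]
[0.4977 0.2482 0.014 ]
[0.568  0.1648 0.014 ]
[0.5658 0.2524 0.014 ]
[ 0.5425 -0.1166  0.019 ]
```

View pics/w1c.png

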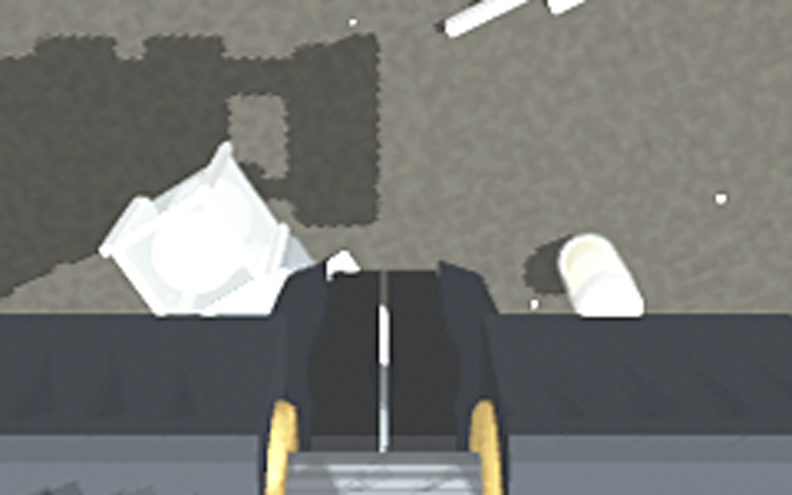

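```bash
python3 -m pendant '[{"travel":[10,-25,-5],"rot":[0,0,0]},{"travel":[10,-25,-5],"rot":[0,0,0]},{"travel":[10,-25,-5],"rot":[0,0,0]},{"travel":[10,-25,-6],"rot":[0,0,0]},{"travel":[20,-26,-6],"rot":[0,0,0]},{"travel":[25,0,0],"rot":[0,0,0]},{"travel":[25,0,0],"rot":[0,0,0]},{"travel":[20,0,0],"rot":[0,0,0]},{"travel":[10,0,0],"rot":[0,0,0]},{"travel":[0,0,0],"rot":[0,0,0]}]'
python3 - <<'E'
from h import *
import cv2
for n,sl in(("side",(130,250,235,395)),("top",(120,230,240,410))):
    c=cam(n); cv2.imwrite(f"pics/{n}2.png",cv2.resize(c["frame"][sl[0]:sl[1],sl[2]:sl[3]],None,fx=4.5,fy=4.5,interpolation=cv2.INTER_CUBIC))
    f=200/np.tan(np.radians(c["fovy"]/2))
    s=sensors.get_state(); tip=s["tool_pos"]+r.tip_reach*s["eef_rot"][:,0]
    for X in (tip,np.array([.669,.067,.0725])):
        p=c["R"]@X+c["t"]; print(n,X,((p[0]/p[2]*f+c["cx"]-sl[2])*4.5,(p[1]/p[2]*f+c["cy"]-sl[0])*4.5))
E
```

```text
clock: 3.55
tool_pos: [0.6685, 0.0685, 0.1624]
eef_rot: [[-0.001, -0.919, 0.393], [0.0, 0.393, 0.919], [-1.0, 0.001, -0.0]]
wrist_force: [-0.4, -0.7, 0.6]
finger_gap: 0.0007
side [0.66908207 0.06833765 0.09914045] (np.float64(249.5158246366969), np.float64(230.26216395008842))
side [0.669  0.067  0.0725] (np.float64(252.0740557961473), np.float64(276.7740266315651))
top [0.66944503 0.06823681 0.09957051] (np.float64(351.84314523040445), np.float64(203.78160344289455))
top [0.669  0.067  0.0725] (np.float64(353.9051375456854), np.float64(214.16708319032057))
```

View pics/side2.png

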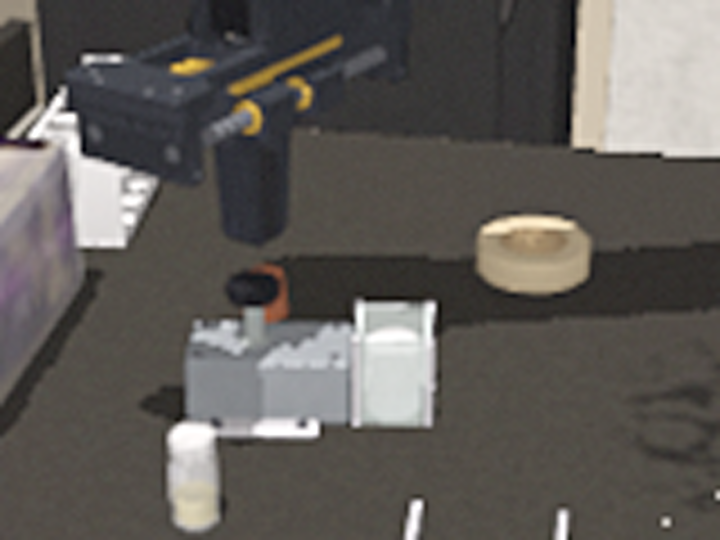

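View pics/top2.png

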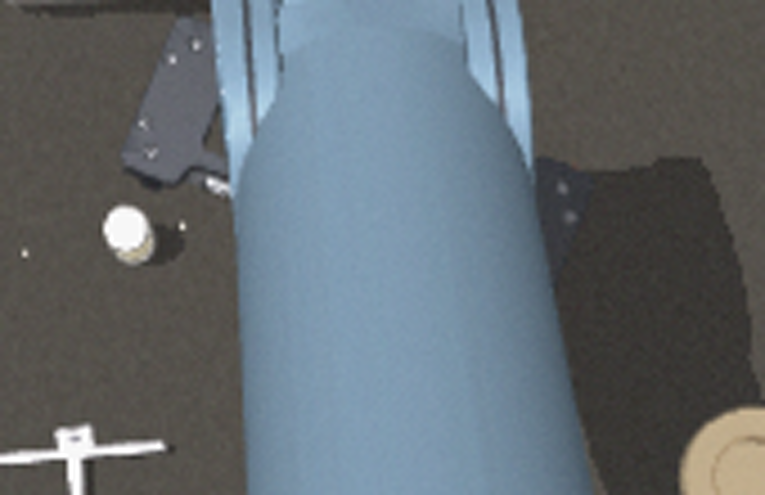

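```bash
python3 -m pendant '[{"travel":[12,0,0],"rot":[0,0,0]},{"travel":[10,0,0],"rot":[0,0,0]},{"travel":[3,0,0],"rot":[0,0,0]},{"travel":[3,0,0],"rot":[0,0,0]},{"travel":[3,0,0],"rot":[0,0,0]},{"travel":[3,0,0],"rot":[0,0,0]},{"travel":[3,0,0],"rot":[0,0,0]},{"travel":[3,0,0],"rot":[0,0,0]},{"travel":[3,0,0],"rot":[0,0,0]}]'; python3 -m pendant '[{"travel":[3,0,0],"rot":[0,0,0]},{"travel":[2,0,0],"rot":[0,0,0]},{"travel":[0,0,0],"rot":[0,0,0]}]'
```

```text
clock: 4.78
tool_pos: [0.6688, 0.068, 0.1197]
eef_rot: [[-0.0, -0.919, 0.394], [-0.0, 0.394, 0.919], [-1.0, 0.0, -0.0]]
wrist_force: [-3.5, -0.3, 6.4]
finger_gap: 0.0003
clock: 5.15
tool_pos: [0.6688, 0.068, 0.1151]
eef_rot: [[-0.0, -0.919, 0.394], [0.0, 0.394, 0.919], [-1.0, 0.0, -0.0]]
wrist_force: [-5.0, -0.3, 7.5]
finger_gap: 0.0006
```

```bash
python3 -m pendant '[{"travel":[1,0,0],"rot":[0,0,0]},{"travel":[0.5,0,0],"rot":[0,0,0]},{"travel":[0,0,0],"rot":[0,0,0]}]'
```

```text
clock: 5.52
tool_pos: [0.6689, 0.068, 0.1149]
eef_rot: [[-0.0, -0.919, 0.394], [0.0, 0.394, 0.919], [-1.0, 0.0, 0.0]]
wrist_force: [-8.2, 0.1, 18.3]
finger_gap: 0.0004
```

```bash
python3 -m pendant '[{"travel":[-4,0,0],"rot":[0,0,0]},{"travel":[-8,0,0],"rot":[0,0,0]},{"travel":[-15,0,0],"rot":[0,0,0]},{"travel":[-25,0,0],"rot":[0,0,0]},{"travel":[-30,10,-10],"rot":[0.5,0,0]},{"travel":[-30,30,-20],"rot":[1,0,0]},{"travel":[0,30,0],"rot":[1,0,0]},{"travel":[0,30,0],"rot":[1,0,0]},{"travel":[0,20,0],"rot":[1,0,0]},{"travel":[0,0,0],"rot":[1,0,0]}]' 14
python3 - <<'E'
from h import *
import cv2,pickle
for n in("side","top"): cv2.imwrite(f"pics/{n}3.png",cam(n)["frame"])
c=wrist(); cv2.imwrite("pics/w3.png",c["frame"]); pickle.dump(c,open("w3.pkl","wb"))
E
```

```text
clock: 6.78
tool_pos: [0.5646, 0.119, 0.2255]
eef_rot: [[-0.001, -0.202, 0.979], [0.001, 0.979, 0.202], [-1.0, 0.001, -0.001]]
wrist_force: [0.2, -0.1, -0.4]
finger_gap: 0.0138
```

View pics/w3.png

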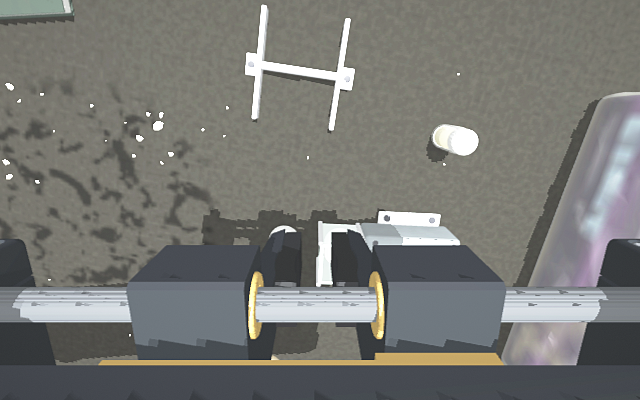

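View pics/side3.png

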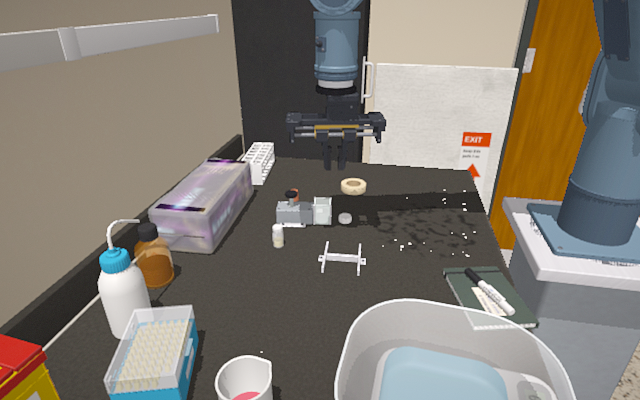

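View pics/top3.png

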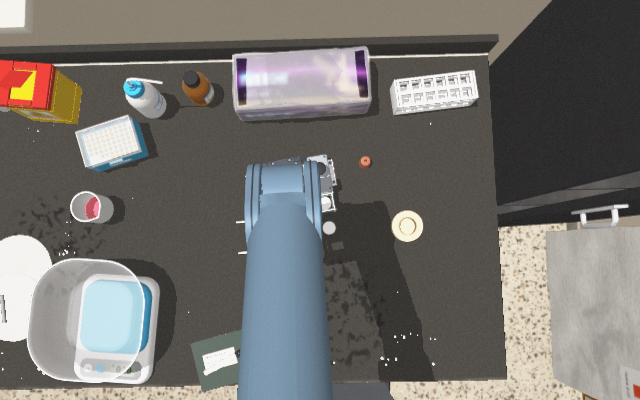

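Run:
```python
from h import *
import cv2
a=cv2.imread("pics/top3.png")[190:250,290:370]; a=cv2.resize(a,None,fx=5,fy=5,interpolation=cv2.INTER_CUBIC)
b=cv2.imread("pics/side3.png")[180:240,290:370]; b=cv2.resize(b,None,fx=5,fy=5,interpolation=cv2.INTER_CUBIC)
cv2.imwrite("pics/c3.png",np.hstack([a,b]))
```

```text
(no output)
```

View pics/c3.png

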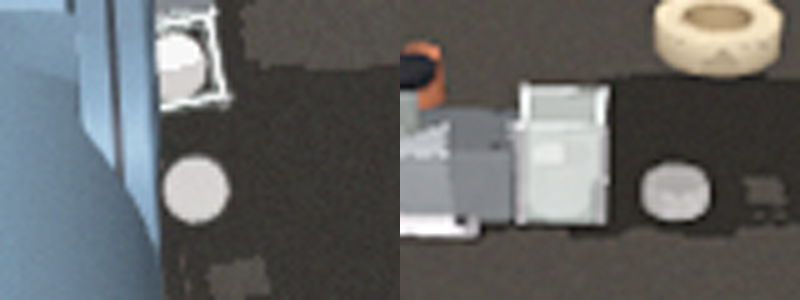

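Run:
```python
from h import *
c=cam("top"); p=ray(c,328.8,227.2,.013); print(p)
c=cam("side"); print(ray(c,290+(277)/5-.5,180+178/5-.5,.013))
s=sensors.get_state(); print(s["tool_pos"],s["clock"])
```

```text
[0.54514799 0.04694149 0.013     ]
[0.54527967 0.04837922 0.013     ]
[0.56583587 0.11678561 0.22537159] 7.025
```

```bash
python3 -m pendant '[{"travel":[0,-15,-6],"rot":[0,0,0]},{"travel":[0,-25,-10],"rot":[0,0,0]},{"travel":[0,-25,-10],"rot":[0,0,0]},{"travel":[0,-25,-10],"rot":[0,0,0]},{"travel":[0,-12,-4],"rot":[0,0,0]},{"travel":[20,0,0],"rot":[0.65,0,0]},{"travel":[30,0,0],"rot":[0,0,0]},{"travel":[30,0,0],"rot":[0,0,0]},{"travel":[20,0,0],"rot":[0,0,0]},{"travel":[0,0,0],"rot":[0,0,0]}]' 12
python3 - <<'E'
from h import *
import cv2,pickle
c=wrist(); cv2.imwrite("pics/w4.png",c["frame"]); pickle.dump(c,open("w4.pkl","wb"))
cv2.imwrite("pics/side4.png",cv2.resize(cam("side")["frame"][130:260,250:420],None,fx=4,fy=4))
E
python3 st.py
```

```text
clock: 8.28
tool_pos: [0.5465, 0.0091, 0.1241]
eef_rot: [[-0.003, -0.093, 0.996], [-0.0, 0.996, 0.093], [-1.0, 0.0, -0.003]]
wrist_force: [-0.2, -0.5, 0.9]
finger_gap: 0.0119
8.375 [0.5478 0.0091 0.1258] 
 [[ 0.001 -0.093  0.996]
 [ 0.     0.996  0.093]
 [-1.     0.     0.001]] [ 0.58  0.02 -0.45] 0.011929529826478838 [-22.  38.  22. 111. -23.  36.  20.]
```

View pics/w4.png

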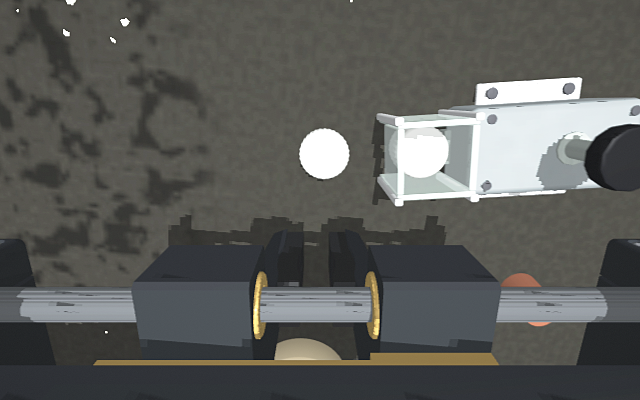

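View pics/side4.png

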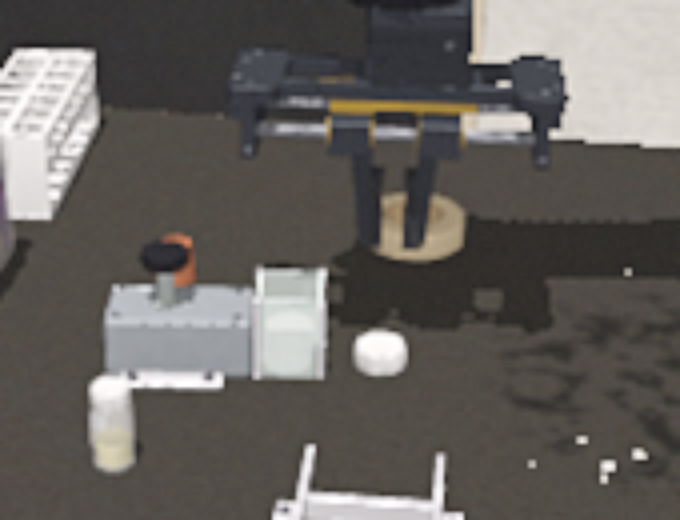

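Run:
```python
from h import *
import pickle
c=pickle.load(open("w4.pkl","rb")); print(ray(c,324,154,.013)); s=sensors.get_state(); print(s["eef_rot"].T@(ray(c,324,154,.013)-s["tool_pos"]), s["tool_pos"])
```

```text
[0.54786421 0.0482433  0.013     ]
[0.11276355 0.03900167 0.00361089] [0.54781858 0.00906584 0.12576042]
```

```bash
python3 -m pendant '[{"travel":[15,0,1.5],"rot":[0,0,0]},{"travel":[20,0,0],"rot":[0,0,0]},{"travel":[15,0,0],"rot":[0,0,0]},{"travel":[6.5,0,0],"rot":[0,0,0]},{"travel":[0,0,0],"rot":[0,0,0]}]'
python3 - <<'E'
from h import *
import cv2,pickle
c=wrist(); cv2.imwrite("pics/w5.png",c["frame"]); pickle.dump(c,open("w5.pkl","wb"))
cv2.imwrite("pics/side5.png",cv2.resize(cam("side")["frame"][130:260,250:420],None,fx=4,fy=4))
E
python3 st.py
```

```text
clock: 9.0
tool_pos: [0.5487, 0.0093, 0.0682]
eef_rot: [[-0.001, -0.092, 0.996], [-0.0, 0.996, 0.092], [-1.0, -0.0, -0.001]]
wrist_force: [-0.1, -0.5, 0.4]
finger_gap: 0.0119
9.1 [0.5492 0.0093 0.069 ] 
 [[ 0.001 -0.092  0.996]
 [-0.     0.996  0.092]
 [-1.    -0.     0.   ]] [-0.22  0.65  0.8 ] 0.011813447855518116 [-19.  43.  18. 111. -25.  30.  22.]
```

View pics/w5.png

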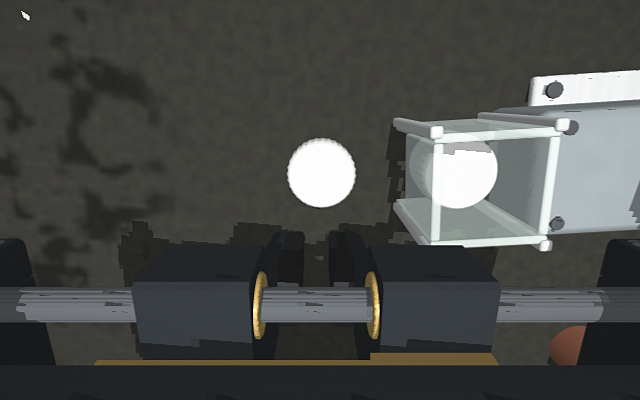

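View pics/side5.png

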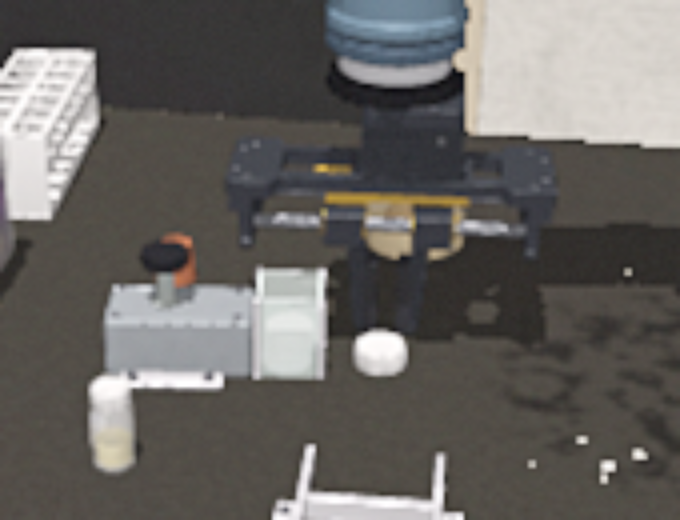

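```bash
python3 -m pendant '[{"travel":[0,4,0],"rot":[0,0,0]},{"travel":[0,5,0],"rot":[0,0,0]},{"travel":[0,5,0],"rot":[0,0,0]},{"travel":[0,5,0],"rot":[0,0,0]},{"travel":[0,6,0],"rot":[0,0,0]},{"travel":[0,7,0],"rot":[0,0,0]},{"travel":[0,7,0],"rot":[0,0,0]},{"travel":[0,6,0],"rot":[0,0,0]},{"travel":[0,4,0],"rot":[0,0,0]},{"travel":[0,1,0],"rot":[0,0,0]}]'
python3 - <<'E'
from h import *
import cv2,pickle
c=wrist(); cv2.imwrite("pics/w6.png",c["frame"]); pickle.dump(c,open("w6.pkl","wb"))
cv2.imwrite("pics/side6.png",cv2.resize(cam("side")["frame"][150:280,250:420],None,fx=4,fy=4))
E
python3 st.py
```

```text
clock: 10.35
tool_pos: [0.5443, 0.0595, 0.0687]
eef_rot: [[-0.0, -0.093, 0.996], [0.0, 0.996, 0.093], [-1.0, 0.0, -0.0]]
wrist_force: [0.3, -0.5, -0.8]
finger_gap: 0.0121
10.45 [0.5444 0.0592 0.0688] 
 [[ 0.    -0.093  0.996]
 [-0.     0.996  0.093]
 [-1.    -0.     0.   ]] [0.28 0.58 0.66] 0.012242283940979409 [-25.  43.  19. 111. -26.  30.  17.]
```

View pics/w6.png

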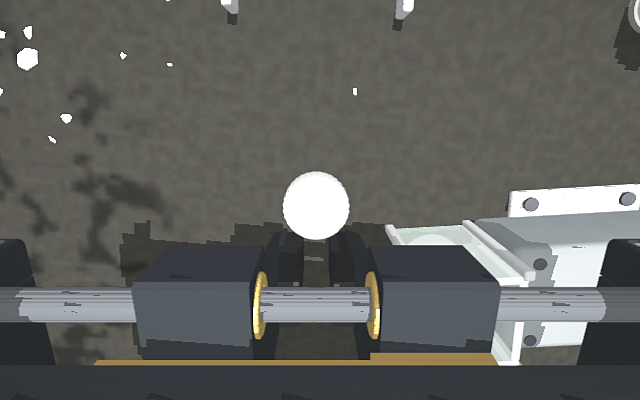

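View pics/side6.png

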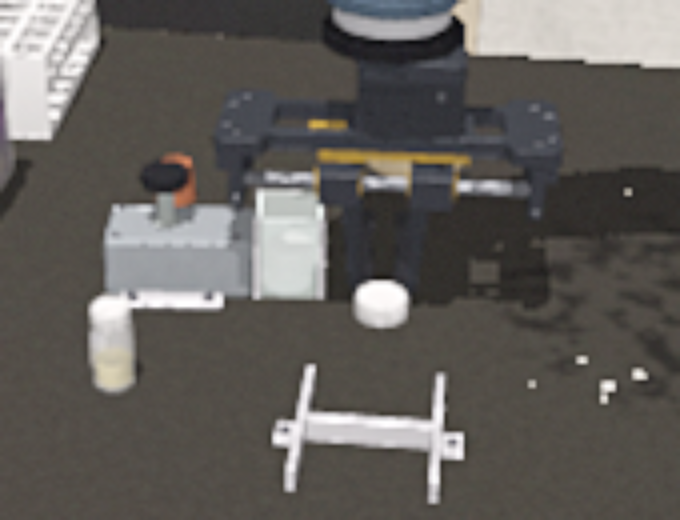

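Run:
```python
from h import *
import pickle
c=pickle.load(open("w6.pkl","rb"));s=sensors.get_state()
for p in [(316,206,.013),(231,12,.014),(402,15,.014)]:
    X=ray(c,*p); print(X.round(4),(s["eef_rot"].T@(X-s["tool_pos"])).round(4))
```

```text
[0.5425 0.0842 0.013 ] [0.0558 0.0251 0.0005]
[0.5041 0.1569 0.014 ] [ 0.0547  0.101  -0.0311]
[0.5674 0.1618 0.014 ] [0.0547 0.1    0.0324]
```

```bash
python3 -m pendant '[{"travel":[0,4,0],"rot":[0,0,0]},{"travel":[0,7,0],"rot":[0,0,0]},{"travel":[0,8,0],"rot":[0,0,0]},{"travel":[0,8,0],"rot":[0,0,0]},{"travel":[0,8,0],"rot":[0,0,0]},{"travel":[0,8,0],"rot":[0,0,0]},{"travel":[0,8,0],"rot":[0,0,0]},{"travel":[0,8,0],"rot":[0,0,0]},{"travel":[0,6,0],"rot":[0,0,0]},{"travel":[0,3,0],"rot":[0,0,0]}]'; python3 -m pendant '[{"travel":[0,2,0],"rot":[0,0,0]},{"travel":[0,0,0],"rot":[0,0,0]}]'
python3 - <<'E'
from h import *
import cv2,pickle
c=wrist(); cv2.imwrite("pics/w7.png",c["frame"]); pickle.dump(c,open("w7.pkl","wb"))
cv2.imwrite("pics/side7.png",cv2.resize(cam("side")["frame"][150:280,250:420],None,fx=4,fy=4))
E
python3 st.py
```

```text
clock: 11.7
tool_pos: [0.538, 0.1273, 0.0687]
eef_rot: [[0.0, -0.093, 0.996], [0.0, 0.996, 0.093], [-1.0, 0.0, 0.0]]
wrist_force: [1.2, 0.0, -0.4]
finger_gap: 0.0117
clock: 11.95
tool_pos: [0.5379, 0.1288, 0.0687]
eef_rot: [[0.0, -0.092, 0.996], [-0.0, 0.996, 0.092], [-1.0, -0.0, 0.0]]
wrist_force: [-0.1, -0.8, 0.6]
finger_gap: 0.0119
12.05 [0.5379 0.1286 0.0687] 
 [[ 0.    -0.092  0.996]
 [-0.     0.996  0.092]
 [-1.    -0.     0.   ]] [-0.21  0.07  0.16] 0.011865970487077698 [-33.  44.  19. 110. -27.  30.  10.]
```

View pics/w7.png

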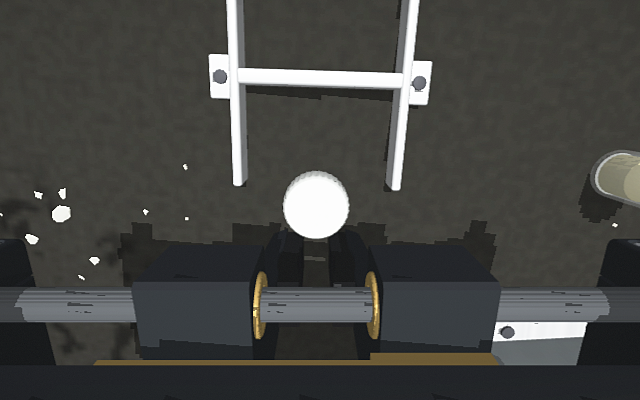

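View pics/side7.png

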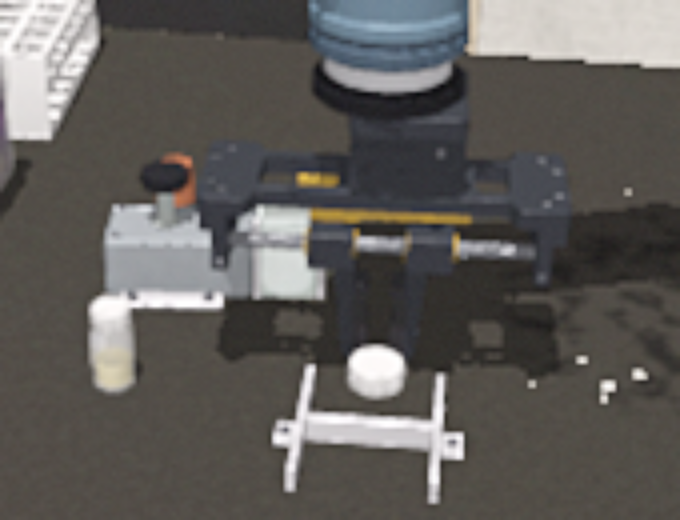

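Run:
```python
from h import *
import pickle
c=pickle.load(open("w7.pkl","rb"));s=sensors.get_state()
for p in [(316,204,.013),(316,238,.013),(316,238,.007),(239,185,.014),(395,189,.014),(316,87,.014)]:
    X=ray(c,*p); print(X.round(4),(s["eef_rot"].T@(X-s["tool_pos"])).round(4))
```

```text
[0.536  0.1544 0.013 ] [0.0557 0.0259 0.0005]
[0.5375 0.1385 0.013 ] [0.0557 0.0099 0.0005]
[0.5378 0.1359 0.007 ] [0.0617 0.0073 0.0005]
[0.5026 0.1602 0.014 ] [ 0.0547  0.0347 -0.0322]
[0.569  0.1646 0.014 ] [0.0547 0.0329 0.0342]
[0.5315 0.2027 0.014 ] [0.0547 0.0744 0.0005]
```

```bash
python3 -m pendant '[{"travel":[0,3,0],"rot":[0,0,0]},{"travel":[0,5,0],"rot":[0,0,0]},{"travel":[0,5,0],"rot":[0,0,0]},{"travel":[0,5,0],"rot":[0,0,0]},{"travel":[0,5,0],"rot":[0,0,0]},{"travel":[0,4,0],"rot":[0,0,0]},{"travel":[0,2,0],"rot":[0,0,0]},{"travel":[0,0.5,0],"rot":[0,0,0]},{"travel":[0,0,0],"rot":[0,0,0]}]'
python3 - <<'E'
from h import *
import cv2,pickle
c=wrist(); cv2.imwrite("pics/w8.png",c["frame"]); pickle.dump(c,open("w8.pkl","wb"))
E
python3 st.py
```

```text
clock: 13.18
tool_pos: [0.5352, 0.1581, 0.0687]
eef_rot: [[0.0, -0.092, 0.996], [-0.0, 0.996, 0.092], [-1.0, -0.0, 0.0]]
wrist_force: [0.8, 0.4, 0.1]
finger_gap: 0.0118
13.225 [0.5351 0.1581 0.0687] 
 [[ 0.    -0.092  0.996]
 [-0.     0.996  0.092]
 [-1.    -0.     0.   ]] [ 0.55 -0.65  0.17] 0.012255572952959547 [-36.  44.  20. 110. -27.  31.   8.]
```

View pics/w8.png

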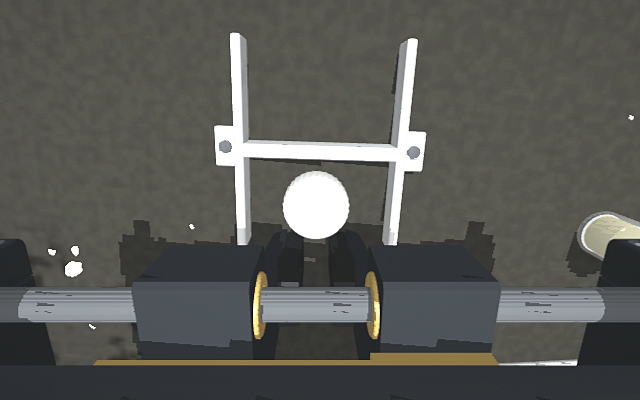

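```bash
python3 -m pendant '[{"travel":[0,-3,0],"rot":[0,0,0]},{"travel":[0,-6,0],"rot":[0,0,0]},{"travel":[0,-6,0],"rot":[0,0,0]},{"travel":[-15,0,0],"rot":[0,0,0]},{"travel":[-30,0,0],"rot":[0,0,0]},{"travel":[-30,0,0],"rot":[0,0,0]},{"travel":[-30,0,-20],"rot":[0,0,0]},{"travel":[-20,0,-40],"rot":[0,0,0]},{"travel":[0,-20,-40],"rot":[0,0,0]},{"travel":[0,-20,-30],"rot":[0,0,0]}]';python3 -m pendant '[{"travel":[0,-30,0],"rot":[0,0,0]},{"travel":[0,-30,0],"rot":[0,0,0]},{"travel":[0,-30,0],"rot":[0,0,0]},{"travel":[0,-30,0],"rot":[0,0,0]},{"travel":[0,-30,0],"rot":[0,0,0]},{"travel":[0,-30,0],"rot":[0,0,0]},{"travel":[0,0,0],"rot":[0,0,0]},{"travel":[0,0,0],"rot":[0,0,0]}]'
python3 - <<'E'
from h import *
import cv2
a=cv2.resize(cam("top")["frame"][140:270,225:435],None,fx=3.8,fy=3.8,interpolation=cv2.INTER_CUBIC);cv2.imwrite("pics/top9.png",a)
cv2.imwrite("pics/side9.png",cv2.resize(cam("side")["frame"][165:285,255:415],None,fx=5,fy=5,interpolation=cv2.INTER_CUBIC))
E
python3 st.py
```

```text
clock: 14.48
tool_pos: [0.4093, 0.0912, 0.1947]
eef_rot: [[0.001, -0.093, 0.996], [0.001, 0.996, 0.093], [-1.0, 0.001, 0.001]]
wrist_force: [0.3, -0.4, 0.1]
finger_gap: 0.012
clock: 15.48
tool_pos: [0.4274, -0.0871, 0.1941]
eef_rot: [[0.0, -0.093, 0.996], [0.001, 0.996, 0.093], [-1.0, 0.001, 0.0]]
wrist_force: [0.4, 0.0, -0.1]
finger_gap: 0.012
15.575 [ 0.4274 -0.0867  0.1939] 
 [[ 0.    -0.094  0.996]
 [ 0.001  0.996  0.094]
 [-1.     0.001  0.   ]] [ 0.4  0.4 -0.1] 0.011816710996446697 [-19.  23.  30. 126. -19.  36.  30.]
```

View pics/top9.png

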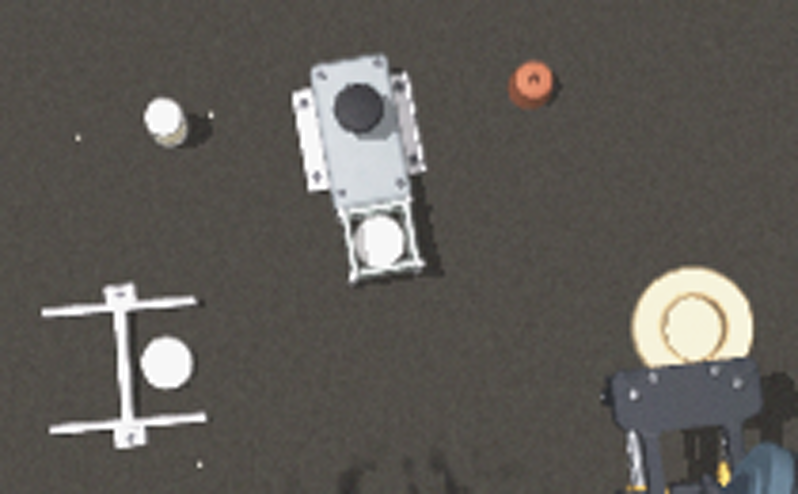

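View pics/side9.png

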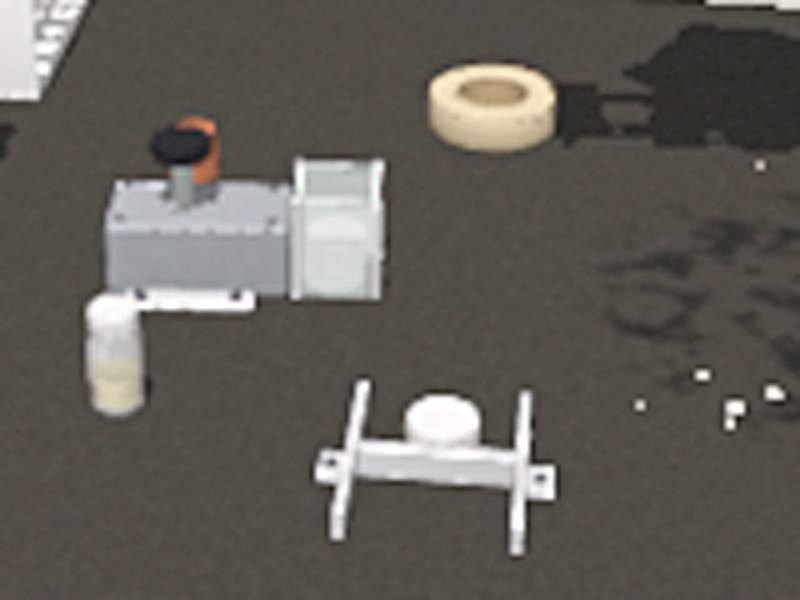

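```bash
python3 -c "
from bench import r
print(r.finish_job())"
```

```text
the job is handed in; nothing more can be done
None
```

The job is done and handed in at about 16 s of the 64 s allowed; no verdict was reported.

- **Press:** I pressed the plunger once, down to its hard stop, which showed as about 18 N at the wrist. It came back up, and one cap came out about 3 mm from where I expected it.
- **Push:** I pushed that cap straight into the near, right-hand (-y) pocket of the frame with the fingertips 12 mm apart, without picking it up. I then backed off and moved the arm clear.

**Last checks (top and side pictures, arm away):**
- The cap lies flat, wholly between the rails, about 4 mm inside the open end. It is a similar distance from the stop.
- The plunger is up and the remaining caps are in the magazine. The stack is one cap lower, with nothing else on the bench in front.
- The vial, stopper and tape roll are where they were. The gripper partly hides the tape roll in the top view, but the side view shows it unmoved.
- The only disagreements were 2–3 mm between cameras on the cap and frame positions, and more from the side view alone (about 12 mm on the knob and up to about 20 mm on the rail ends). I went by the top and wrist views, and none of this affected the result.

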